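# Lay the model gas tanks in their saddles by thickness

### The arm

A 6-joint arm with a two-finger parallel gripper is mounted at the origin on the work surface. World frame = base frame: x ahead of the robot, y to its left, z up, the work surface at z = 0. Lengths are in mm, angles in rad, forces in N, time in s.
With the tool pointing down it reaches from about 350 to 975 mm from the base axis. Payload 7.1 kg.
Tool frame: the origin (TCP) lies midway between the tips of the shut fingers; the grasp point (between the pads) lies 19 mm behind it (ctrl.grip_depth is the distance from the TCP to the grasp point, in mm); z points along the fingers, y is the line along which they close (so a half turn about z gives the same grasp; the last joint's range is limited). The gripper opens to 88 mm and grips with 3 to 60 N. Pads are 20 mm wide; open, the fingers measure 115 mm over their backs; the gripper's body (75 mm by 178 mm) begins 61 mm behind the grasp point.
Start: joints at [1.26, 0.423, 1.63, -0, 1.089, -0.019], TCP at [179.766, 598.572, 222.675] pointing down, gripper open.
Joint ranges: [-3, 3], [-0.9, 2.11], [0.09, 2.58], [-1.31, 4.45], [0.11, 2.69], [-2.54, 2.54]. Speed limits (rad/s): [2.39, 2.39, 3.01, 3.14, 3.14, 3.14].

### API

Orientations are given as a rotation vector (axis times angle).
In Python, from workcell import ctrl, cams gives the robot as it stands.
- The arm moves only by the tool move_arm, never from a script. Its argument "steps" is a list of rows, each a list of 3 entries, a list of its own where there are three numbers: the shift along the tool's x, y, z in units of 25 mm (1.0 is 25 mm), then the turn about the tool's z in units of 5 degrees (1.0 is 5 degrees), then the closure, from 0 (fully open) to 1 (shut). A call has 1 to 20 rows; each row shifts and turns the commanded pose from where the row before left it, along the tool's axes as they then stand; what a row does not reach is not made up. A row lasts 1/12 s, in which the tool goes at most 41.7 mm and 7.16 degrees, less where a joint would pass 70% of its speed; a pose out of reach is approached as far as the arm can. A call is refused whole if a number of a shift passes 1 or a number of a turn 1, either way. A call with a gripper value outside its range is refused whole. The fingers move at their own pace and stop on an object; the grip force is fixed at half the most. Time passes only in rows, so rows that do not move let the fingers close. It gives the time, the measured TCP pose, the force, the opening and the grip force at its end, in the units of the state.
- ctrl.get_obs(): the state, without advancing time (a new reading comes with each control period).
- cams.get_image(name): name is "side" or "top" or "wrist"; returns a dict with "image" (420x560x3 uint8, red, green, blue), "camera_matrix" (3x3 intrinsics, pixels), "xyz" and "rotation" of the camera in the world; the wrist camera has in their place "mount" (4x4, takes a point from camera to tool coordinates, whose origin is the TCP and whose axes are the flange's). Camera axes: x right, y down, z forward; pixel columns grow to the right and rows downward; lengths in mm; the calibration is good to about 2 mm. A picture is of the moment at which its call begins: read the wrist's pose just before it. There is no depth.
- ctrl.close_job(): hands the job in; it is judged then, once.
Trained networks look in the newest picture that a camera, given by its name, has taken for a name from the list of things; names that differ only in an ending like _2 or _b are one class to them, and where a whole thing is asked for, a point or a joint stands for the part that bears it (a point fixed in the world has none). Each returns a list of dicts, best first, with "p" (0 to 1); they miss things now and then, are a little off and sometimes report something else, mostly with a low value. They report only what shows in the picture. A call takes as long as a camera call. They do not tell look-alikes from the thing itself.
- cams.boxes_of(camera, thing): "rect" ([centre column, centre row, width, height] in pixels, round what is visible of it).
- cams.cut_out(camera, thing): "pixels" (420x560 bool, what is visible of it) and "rect" ([centre column, centre row, width, height] in pixels, round what is visible of it).
The state is a dict: "t": time; "qpos": joint angles; "qvel": joint speeds; "joint_torque": joint torques, N m; "ee_pos": TCP position; "orientation": TCP orientation; "ft_force": force on the tool from outside, world axes, zero at the start; "moment": the same for the moment, N m; "width": finger opening in mm; "grasp_force": force on a finger pad.
Only numpy, scipy, OpenCV 4.12 (cv2) and the standard library are available. Lean on these libraries where they do the work, as an engineer would, in place of code of your own. Each camera call takes 0.05 s, during which the arm holds its last target. There are 200 camera calls.

### The job

Lay the four loose model gas tanks in the four saddles of the model tank yard, one in each and centred along it, in order of thickness: the thickest in the end saddle nearest the pump house, then each next one thinner towards the other end. Set each tank down into its saddle without dropping it or letting it roll away, leave all of them lying still, and do not disturb the parked truck.

Things in the scene. Friction and masses are not known exactly. Their poses are not given: they have to be found in the camera images.
- tank30: The thinnest of four loose white model gas tanks, alike but for thickness: a lying cylinder 30 mm in diameter, 110 mm long with domed ends, 50 g. Origin at its centre; x along its axis. Starts in a fixed cork cradle (two V blocks under its ends, 24 mm high, 76 mm apart, the middle free for fingers), its axis 26.3 mm above the table; seated, 26.3 mm above the saddle's origin.
- tank38: The second thinnest of four loose white model gas tanks, alike but for thickness: a lying cylinder 38 mm in diameter, 110 mm long with domed ends, 70 g. Origin at its centre; x along its axis. Starts in a fixed cork cradle (two V blocks under its ends, 24 mm high, 76 mm apart, the middle free for fingers), its axis 31.2 mm above the table; seated, 31.2 mm above the saddle's origin.
- tank46: The second thickest of four loose white model gas tanks, alike but for thickness: a lying cylinder 46 mm in diameter, 110 mm long with domed ends, 95 g. Origin at its centre; x along its axis. Starts in a fixed cork cradle (two V blocks under its ends, 24 mm high, 76 mm apart, the middle free for fingers), its axis 36.1 mm above the table; seated, 36.1 mm above the saddle's origin.
- tank54: The thickest of four loose white model gas tanks, alike but for thickness: a lying cylinder 54 mm in diameter, 110 mm long with domed ends, 130 g. Origin at its centre; x along its axis. Starts in a fixed cork cradle (two V blocks under its ends, 24 mm high, 76 mm apart, the middle free for fingers), its axis 41.0 mm above the table; seated, 41.0 mm above the saddle's origin.
- saddle1: Dark grey fixed saddle at the -y end of a row of four alike, 88 mm apart, on the yard, a fixed plate 6 mm thick. Two V blocks, 8 mm thick, 76 mm between them along x; the V is 44 mm wide, sides at 35 degrees, bottom 8 mm and edges 24 mm above the plate. Origin: centre of its underside, on the plate's top. A tank lies along x, its middle free for fingers.
- saddle2: Second saddle of the row, next to saddle1 towards +y; same shape, origin and axes as saddle1.
- saddle3: Third saddle of the row, between saddle2 and saddle4; same shape, origin and axes as saddle1.
- saddle4: Last saddle, at the row's +y end; same shape, origin and axes as saddle1.
- pump_house: Fixed model building with pale walls, a flat grey roof 60 x 66 mm and two short dark chimneys, 54 mm tall in all; origin at the centre of its underside. It stands on the yard plate about 117 mm (+x) behind one of the two end saddles, which of the two varies; behind the other end saddle is a flat round landing pad instead.
- truck: Bystander: loose green model truck, 90 x 38 mm, 43 mm high, parked on the table beyond the work to one side; origin at the centre of its underside, x along its length.
Not all that is in view belongs to the job. What is shaped like the tank38 but purple or red is not meant.

How it is judged:
By the outcome, as a careful person would: the job done as asked, in the order asked, and still so for the second after the job is handed in, with the robot touching nothing.
It also fails if it takes over 112 s, if anything falls off the work surface, if the arm or the gripper's body presses on something with over 40 N, if the wrist force passes 120 N, or if a joint passes its speed limit or range.

## Working session

There is one attempt and no reset: what is moved stays moved. The work goes in short steps, Python scripts to look and compute and a tool call to move; the robot and the scene stay as the last step left them, time stands still between calls to the robot, and variables do not carry over. Pictures are saved under pics/ and viewed, at most 14 in all, crops included, and the job is handed in when it is done.

Besides the shell and the picture viewer there is one more tool, called after "Emit:" as name([rows], argument=value, ...), one row to a line, values as JSON. move_arm: Moves the arm, as the interface text tells. Its arguments: {"type":"object","properties":{"steps":{"type":"array"}},"required":["steps"]}

```bash
mkdir -p pics; ls; cat > h.py <<'E'
import numpy as np,cv2
from workcell import ctrl,cams
from scipy.spatial.transform import Rotation as R
def ray(im,u,v):
    d=im["rotation"]@np.linalg.solve(im["camera_matrix"],[u,v,1.]);return np.array(im["xyz"]),d
def at(im,u,v,z):
    o,d=ray(im,u,v);return o+d*(z-o[2])/d[2]
def proj(im,p):
    c=np.array(im["rotation"]).T@(np.array(p)-im["xyz"]);q=im["camera_matrix"]@c;return q[:2]/q[2]
E
python3 - <<'E'
from h import *
for n in("top","side"):
    im=cams.get_image(n);cv2.imwrite(f"pics/{n}0.png",im["image"][:,:,::-1])
    print(n,im["xyz"],np.round(im["rotation"],3).tolist(),im["camera_matrix"].tolist())
    for t in("tank30","tank38","tank46","tank54","saddle1","saddle4","pump_house","truck"):
        print(t,[(np.round(b["rect"]).tolist(),round(b["p"],2)) for b in cams.boxes_of(n,t)])
s=ctrl.get_obs();print(s["ee_pos"],s["orientation"],s["t"])
E
```

```text
pics
top [ 402.42936608  -55.41028929 1098.70918414] [-2.133, 2.156, -0.14] [[415.9332448500811, 0.0, 277.7712870543129], [0.0, 415.9332448500811, 211.94063062407741], [0.0, 0.0, 1.0]]
tank30 [([302.0, 256.0, 31.0, 42.0], 0.94), ([431.0, 203.0, 45.0, 20.0], 0.86), ([228.0, 259.0, 14.0, 43.0], 0.81), ([427.0, 281.0, 26.0, 42.0], 0.79), ([386.0, 223.0, 21.0, 39.0], 0.62), ([120.0, 237.0, 21.0, 46.0], 0.59)]
tank38 [([302.0, 256.0, 31.0, 42.0], 0.94), ([431.0, 203.0, 45.0, 20.0], 0.86), ([228.0, 259.0, 14.0, 43.0], 0.81), ([427.0, 281.0, 26.0, 42.0], 0.79), ([386.0, 223.0, 21.0, 39.0], 0.62), ([120.0, 237.0, 21.0, 46.0], 0.59)]
tank46 [([302.0, 256.0, 31.0, 42.0], 0.94), ([431.0, 203.0, 45.0, 20.0], 0.86), ([228.0, 259.0, 14.0, 43.0], 0.81), ([427.0, 281.0, 26.0, 42.0], 0.79), ([386.0, 223.0, 21.0, 39.0], 0.62), ([120.0, 237.0, 21.0, 46.0], 0.59)]
tank54 [([302.0, 256.0, 31.0, 42.0], 0.94), ([431.0, 203.0, 45.0, 20.0], 0.86), ([228.0, 259.0, 14.0, 43.0], 0.81), ([427.0, 281.0, 26.0, 42.0], 0.79), ([386.0, 223.0, 21.0, 39.0], 0.62), ([120.0, 237.0, 21.0, 46.0], 0.59)]
saddle1 [([266.0, 1
[... 1140 characters left out ...]
.0, 252.0, 50.0, 22.0], 0.97), ([219.0, 153.0, 36.0, 20.0], 0.91), ([301.0, 313.0, 48.0, 15.0], 0.79), ([345.0, 354.0, 28.0, 43.0], 0.78), ([253.0, 366.0, 55.0, 26.0], 0.66)]
saddle1 [([289.0, 186.0, 32.0, 20.0], 0.7), ([311.0, 244.0, 33.0, 19.0], 0.62), ([294.0, 204.0, 35.0, 16.0], 0.62), ([301.0, 223.0, 37.0, 17.0], 0.51)]
saddle4 [([289.0, 186.0, 32.0, 20.0], 0.7), ([311.0, 244.0, 33.0, 19.0], 0.62), ([294.0, 204.0, 35.0, 16.0], 0.62), ([301.0, 223.0, 37.0, 17.0], 0.51)]
pump_house [([352.0, 236.0, 28.0, 28.0], 0.83)]
truck [([270.0, 147.0, 21.0, 27.0], 0.74), ([240.0, 252.0, 48.0, 20.0], 0.57)]
[179.75662611 598.5694674  222.66921464] [-4.56691226e-01 -3.10822016e+00  1.05528277e-05] 0.9
```

```bash
sed -i 's/^def ray/def _r(im):return R.from_rotvec(im["rotation"]).as_matrix()\ndef ray/; s/d=im\["rotation"\]@/d=_r(im)@/; s/np.array(im\["rotation"\]).T@/_r(im).T@/' h.py
python3 - <<'E'
import cv2
a=cv2.imread("pics/top0.png")[100:320,60:480];cv2.imwrite("pics/top0c.png",cv2.resize(a,(798,418),interpolation=cv2.INTER_CUBIC))
E
```

```text
(no output)
```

View pics/top0c.png

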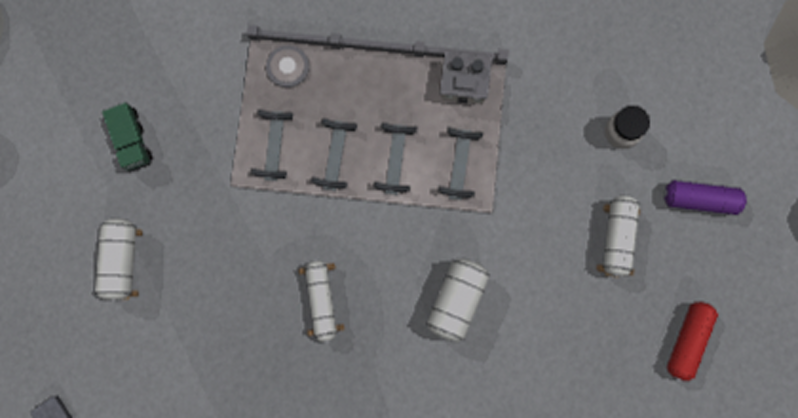

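View pics/side0.png

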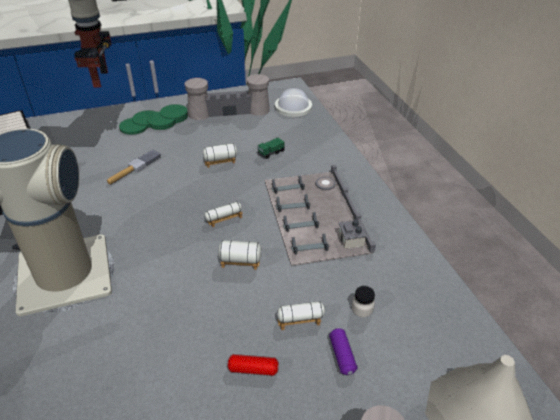

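```bash
cat >> h.py <<'E'
Z={"54":41.,"46":36.1,"38":31.2,"30":26.3}
E
python3 - <<'E'
from h import *
im=cams.get_image("top");I=im["image"].astype(int)
cs=cams.cut_out("top","tank30")
exp={"54":(302,256),"46":(120,237),"38":(386,223),"30":(228,259)}
for k,(u,v) in exp.items():
    for c in cs:
        if np.hypot(c["rect"][0]-u,c["rect"][1]-v)<8:
            m=c["pixels"].astype(np.uint8)
            # white-refined mask inside dilated rect
            w=((I.min(2)>120)&(cv2.dilate(m,np.ones((7,7)))>0)).astype(np.uint8)
            for nm,q in(("net",m),("white",w)):
                ys,xs=np.nonzero(q)
                P=np.array([at(im,a,b,Z[k])[:2] for a,b in zip(xs,ys)]).astype(np.float32)
                (cx,cy),s,_=cv2.minAreaRect(P)
                mu=P.mean(0);e,V=np.linalg.eigh(np.cov(P.T));d=V[:,1]*np.sign(V[0,1])
                print(k,nm,len(xs),"mean",mu.round(1),"rect",round(cx,1),round(cy,1),np.round(s,1),"yaw",np.degrees(np.arctan2(d[1],d[0])).round(1))
for c in cams.cut_out("top","saddle1"):
    m=c["pixels"];ys,xs=np.nonzero(m);print("sad",np.round(c["rect"],1),at(im,c["rect"][0],c["rect"][1],22)[:2].round(1),len(xs))
dk=((I.max(2)<62)).astype(np.uint8)
n,L,S,C=cv2.connectedComponentsWithStats(dk[130:215,170:340])
for s,c in zip(S[1:],C[1:]):
    if s[4]>15: print(s,(c+[170,130]).round(1),at(im,c[0]+170,c[1]+130,24)[:2].round(1))
for t in("pump_house","truck"):
    b=cams.boxes_of("top",t)[0]["rect"];print(t,at(im,b[0],b[1],30)[:2].round(1))
cv2.imwrite("pics/top1.png",cv2.resize(im["image"][125:215,160:345,::-1],None,fx=4,fy=4,interpolation=cv2.INTER_CUBIC))
E
```

```text
54 net 899 mean [ 436.5 -103.2] rect 436.5 -103.9 [ 56.2 110.1] yaw -21.8
54 white 731 mean [ 436.  -106.7] rect 440.7 -108.9 [ 51.9 118.8] yaw -26.5
46 net 797 mean [495.1 359.8] rect 495.3 359.6 [ 52.4 109. ] yaw -2.9
46 white 667 mean [494.5 361.4] rect 492.8 365.1 [ 53.  113.6] yaw -2.1
38 net 533 mean [ 521.1 -324.5] rect 521.9 -324.3 [ 36.3 105.9] yaw -9.6
38 white 483 mean [ 520.1 -329. ] rect 520.5 -329.0 [ 33.8 107.5] yaw -9.9
30 net 522 mean [437.5  82.9] rect 437.1 82.0 [110.5  34.1] yaw 9.1
30 white 396 mean [436.4  81.9] rect 436.3 82.0 [109.   27.1] yaw 8.2
sad [268.6 181.8  20.9  35.7] [635.2 -22.2] 326
sad [299.  186.6  22.8  35. ] [ 621.3 -102.2] 341
sad [236.7 180.1  22.5  36.3] [640.8  62.2] 366
sad [204.6 176.1  21.7  35.6] [652.7 147.4] 381
[149   0   8   4  17] [322.3 132. ] [ 769.1 -167.1]
[130  21   6   4  20] [302.8 152.4] [ 713.4 -114. ]
[26 28 18  5 45] [204.9 161. ] [693.5 146.8]
[59 33 19  6 47] [239.3 166.2] [678.1  55.3]
[91 35 18  6 51] [270.4 168.2] [671.5 -27.4]
[126  38  18   6  49] [305.3 170.9] [ 662.9 -119.7]
[22 60 19  4 39] [202.3 191.7] [610.3 152.6]
[54 64 18  5 42] [233.5 196.6] [596.1  70.1]
[87 66  8  5 16] [259.7 198.2] [591.    1.4]
[96 68  9  4 26] [270. 199.] [588.7 -25.7]
[121  69  18   6  40] [300.6 201.6] [ 580.8 -105.8]
pump_house [ 737.7 -118.8]
truck [659.6 352.3]
```

View pics/top1.png

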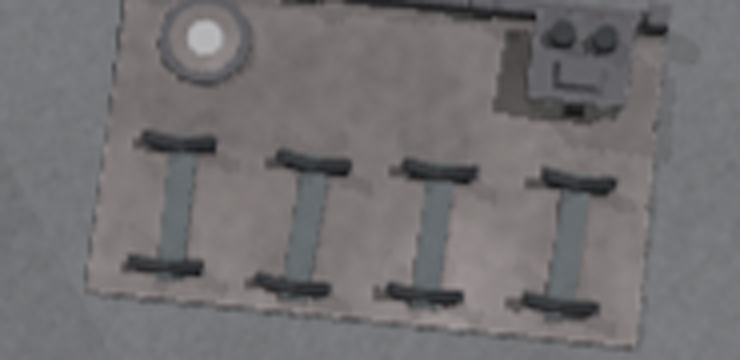

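```bash
cat >> h.py <<'E'
def wrist():
    s=ctrl.get_obs();im=cams.get_image("wrist");T=np.eye(4);T[:3,:3]=R.from_rotvec(s["orientation"]).as_matrix();T[:3,3]=s["ee_pos"]
    T=T@np.array(im["mount"]);im["xyz"]=T[:3,3];im["rotation"]=R.from_matrix(T[:3,:3]).as_rotvec();return im
def yaw(s): 
    M=R.from_rotvec(s["orientation"]).as_matrix();return np.degrees(np.arctan2(M[1,0],M[0,0]))
def go(x,y,z,a):
    """turn (units, about tool z) then shift (units, tool axes after the turn); a = world angle of tool x"""
    s=ctrl.get_obs();d=(yaw(s)-a+180)%360-180
    ar=np.radians(a);v=np.array([x,y,z])-s["ee_pos"];c,k=np.cos(ar),np.sin(ar)
    print("turn",round(d/5,2),"shift",np.round(np.array([v[0]*c+v[1]*k, v[0]*k-v[1]*c, -v[2]])/25,2),"t",s["t"])
E
python3 - <<'E'
from h import *
im=wrist();print(np.round(im["mount"],2).tolist(),im["camera_matrix"].tolist());go(560,20,380,173)
s=ctrl.get_obs();M=R.from_rotvec(s["orientation"]).as_matrix();print(M.round(3),s["width"])
print([proj(im,p).round() for p in [(180,599,0),(280,599,0)]])
E
```

```text
[[-0.0, -0.95, -0.3, 83.42], [1.0, -0.0, -0.0, 0.94], [-0.0, -0.3, 0.95, -162.36], [0.0, 0.0, 0.0, 1.0]] [[352.9934640632286, 0.0, 280.1849799959418], [0.0, 352.9934640632286, 212.13771789524642], [0.0, 0.0, 1.0]]
turn -1.94 shift [-17.92 -21.12  -6.29] t 1.2
[[-0.958  0.288 -0.   ]
 [ 0.288  0.958  0.   ]
 [ 0.     0.    -1.   ]] 88.04172561970393
[array([280., 180.]), array([304., 259.])]
```

Emit:
move_arm([
  [[0, 0, 0], -1, 0],
  [[0, 0, 0], -0.94, 0],
  [[-1, -1, 0], 0, 0],
  [[-1, -1, 0], 0, 0],
  [[-1, -1, 0], 0, 0],
  [[-1, -1, 0], 0, 0],
  [[-1, -1, 0], 0, 0],
  [[-1, -1, 0], 0, 0],
  [[-1, -1, 0], 0, 0],
  [[-1, -1, 0], 0, 0],
  [[-1, -1, 0], 0, 0],
  [[-1, -1, 0], 0, 0],
  [[-1, -1, 0], 0, 0],
  [[-1, -1, 0], 0, 0],
  [[-1, -1, 0], 0, 0],
  [[-1, -1, 0], 0, 0],
  [[-1, -1, 0], 0, 0],
  [[-1, -1, 0], 0, 0],
  [[-1, -1, 0], 0, 0],
  [[-1, -1, 0], 0, 0],
])

```text
t: 2.87
ee_pos: [572.3, 95.4, 222.8]
orientation: [0.193, 3.135, 0.0]
ft_force: [-0.0, -0.1, 0.2]
width: 88.1
grasp_force: 0.0
```

Emit:
move_arm([
  [[-1, -1, 0], 0, 0],
  [[-0.7, -1, 0], 0, 0],
  [[0, -0.9, 0], 0, 0],
  [[0, 0, 0], 0, 0],
  [[0, 0, 0], 0, 0],
  [[0, 0, 0], 0, 0],
])

```text
t: 3.37
ee_pos: [604.5, 20.3, 222.6]
orientation: [-0.193, -3.135, -0.001]
ft_force: [-0.3, -0.0, -0.3]
width: 88.0
grasp_force: 0.0
```

```bash
python3 - <<'E'
from h import *
s=ctrl.get_obs();print(s["ee_pos"],yaw(s),s["qvel"],s["t"])
im=wrist();cv2.imwrite("pics/w0.png",im["image"][:,:,::-1]);np.save("w0.npy",im,allow_pickle=True)
for t in("saddle1","tank30"):
  for c in cams.boxes_of("wrist",t): print(t,np.round(c["rect"],1),round(c["p"],2),at(im,c["rect"][0],c["rect"][1],25)[:2].round(1))
E
```

```text
[604.47201852  20.33647571 222.63822271] 172.9668053247131 [ 0.0188123  -0.00318401  0.0002348  -0.0013875  -0.00069886 -0.00185331] 3.3667
saddle1 [245.1 211.8  51.2  89.9] 0.92 [629.2 -19.4]
saddle1 [159.3 214.7  54.4  92.9] 0.66 [ 621.1 -111.1]
saddle1 [409.1 209.6  53.   90.1] 0.64 [648.4 154.6]
saddle1 [325.1 205.9  51.5  90.1] 0.57 [633.2  66. ]
tank30 [113.8  43.1  82.6  81.2] 0.85 [ 451.8 -115.4]
tank30 [331.3  31.8  40.   57.6] 0.59 [467.2  86. ]
```

View pics/w0.png

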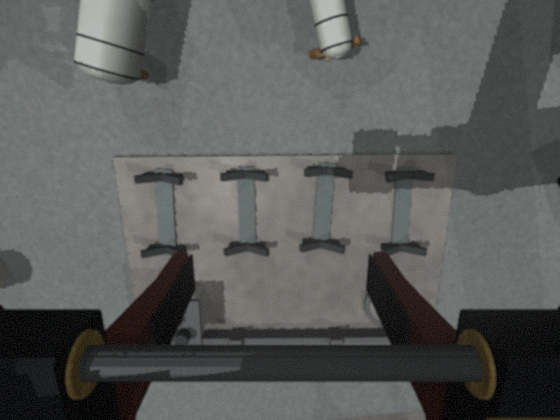

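```bash
cat > fit.py <<'E'
from h import *
from scipy.optimize import minimize
w=22.;prof=[(-w,0),(w,0),(w,24),(0,8),(-w,24)]
K=4
def K2(im,P):
    c=(P-im["xyz"])@_r(im);q=c@np.array(im["camera_matrix"]).T;return q[:,:2]/q[:,2:]
from h import _r
def render(im,poses,box,gap,hw):
    x0,y0,x1,y1=box;C=np.zeros(((y1-y0)*K,(x1-x0)*K),np.uint8)
    for x,y,a in poses:
        ca,sa=np.cos(a),np.sin(a)
        for sx in(-1,1):
            fs=[]
            for t in(-4,4):
                P=np.array([[x+ca*(sx*gap/2+t)-sa*(py*hw),y+sa*(sx*gap/2+t)+ca*(py*hw),6+pz] for py,pz in zip((-1,1,1,0,-1),(0,0,24,8,24))])
                fs.append(((K2(im,P)+.5-[x0,y0])*K))
            F=[np.array(f) for f in fs]
            polys=[F[0],F[1]]+[np.array([F[0][i],F[0][(i+1)%5],F[1][(i+1)%5],F[1][i]]) for i in range(5)]
            for p in polys: cv2.fillPoly(C,[np.round(p*16).astype(np.int32)],1,shift=4)
    return cv2.resize(C.astype(np.float32),(x1-x0,y1-y0),interpolation=cv2.INTER_AREA)
def fit(im,box,thr,row):
    x0,y0,x1,y1=box;g=im["image"][y0:y1,x0:x1].max(2).astype(np.float32)
    D=np.clip((thr-g)/25+.5,0,1)
    def poses(p):return [(p[0]+(i-1.5)*88*-np.sin(p[2]),p[1]+(i-1.5)*88*np.cos(p[2]),p[2]) for i in range(4)] if row else [p[:3]]
    def cost(p):
        r=render(im,poses(p),box,p[3],p[4]);return 1-np.minimum(r,D).sum()/np.maximum(r,D).sum()
    return cost,poses
def run(im,box,thr,p0,row=True):
    c,ps=fit(im,box,thr,row);best=None
    p=np.array(p0,float)
    for _ in range(3):
        o=minimize(c,p,method="Nelder-Mead",options=dict(initial_simplex=np.vstack([p]+[p+d for d in np.diag([6,6,.05,4,2.])]),maxfev=220));p=o.x
    return p,o.fun
E
python3 - <<'E'
from fit import *
w0=np.load("w0.npy",allow_pickle=True).item();top=cams.get_image("top")
# use picture 1 stored for top (arm absent)
top["image"]=cv2.imread("pics/top0.png")[:,:,::-1]
for n,im,box,th in(("wrist",w0,(125,160,445,258),65),("top",top,(188,152,322,210),65)):
    p,f=run(im,box,th,[636,20,-.11,84,22]);print(n,p.round(3),round(f,3))
    for i in range(4):
        x,y=p[0]+(i-1.5)*88*-np.sin(p[2]),p[1]+(i-1.5)*88*np.cos(p[2])
        pr=K2(im,np.array([[x+a*55,y+b*34,20] for a in(-1,1) for b in(-1,1)]))
        b=np.r_[np.floor(pr.min(0)),np.ceil(pr.max(0))].astype(int)
        q,fq=run(im,tuple(b),th,[x,y,p[2],p[3],p[4]],False);print(i+1,np.round([x,y],1),q.round(2),round(fq,3))
E
```

```text
wrist [ 6.3826e+02  2.2204e+01 -1.1800e-01  8.3240e+01  2.2178e+01] 0.437
1 [ 622.7 -108.9] [ 6.247e+02 -1.107e+02 -1.700e-01  8.484e+01  2.160e+01] 0.348
2 [633.1 -21.5] [ 6.323e+02 -1.953e+01 -1.300e-01  8.398e+01  2.316e+01] 0.362
3 [643.4  65.9] [ 6.3904e+02  6.5580e+01 -1.8000e-01  8.3910e+01  2.2990e+01] 0.281
4 [653.8 153.3] [ 6.5466e+02  1.5169e+02 -9.0000e-02  8.4030e+01  2.2130e+01] 0.355
top [ 6.37982e+02  2.27510e+01 -1.13000e-01  8.40800e+01  2.14070e+01] 0.471
1 [ 623.1 -108.4] [ 6.2502e+02 -1.0963e+02 -1.6000e-01  8.4690e+01  2.3150e+01] 0.349
2 [633. -21.] [ 6.3292e+02 -1.9030e+01 -1.4000e-01  8.3320e+01  2.2710e+01] 0.36
3 [643.   66.5] [ 6.3977e+02  6.6520e+01 -1.6000e-01  8.4510e+01  2.2530e+01] 0.368
4 [652.9 153.9] [ 6.5523e+02  1.5373e+02 -1.0000e-01  8.4390e+01  2.1390e+01] 0.377
```

```bash
python3 -c "
from h import *
go(436.5,-104,222,158)"
```

```text
turn 3.01 shift [ 4.36 -7.15  0.03] t 3.5667
```

Emit:
move_arm([
  [[0, 0, 0], 1, 0],
  [[0, 0, 0], 1, 0],
  [[0, 0, 0], 1, 0],
  [[0.6, -1, 0], 0, 0],
  [[0.6, -1, 0], 0, 0],
  [[0.6, -1, 0], 0, 0],
  [[0.6, -1, 0], 0, 0],
  [[0.6, -1, 0], 0, 0],
  [[0.6, -1, 0], 0, 0],
  [[0.76, -1, 0], 0, 0],
  [[0, -0.15, 0], 0, 0],
  [[0, 0, 0], 0, 0],
  [[0, 0, 0], 0, 0],
  [[0, 0, 0], 0, 0],
])

```text
t: 4.73
ee_pos: [438.0, -104.5, 223.0]
orientation: [0.598, 3.083, 0.0]
ft_force: [-0.1, -0.3, 0.6]
width: 88.0
grasp_force: 0.0
```

```bash
cat >> h.py <<'E'
def tank(k,shot):
    im=wrist();cv2.imwrite(f"pics/{shot}.png",im["image"][:,:,::-1])
    cs=cams.cut_out("wrist","tank"+k);s=ctrl.get_obs();g=proj(im,[*s["ee_pos"][:2],Z[k]])
    c=min(cs,key=lambda c:np.hypot(c["rect"][0]-g[0],c["rect"][1]-g[1]))
    m=c["pixels"].astype(np.uint8);D=float(k)
    from scipy.optimize import minimize
    b=cv2.boundingRect(m);x0,y0=b[0]-12,b[1]-12;w,h=b[2]+24,b[3]+24
    pm=np.zeros((h,w),np.float32);ys,xs=np.nonzero(m);pm[ys-y0,xs-x0]=1
    # silhouette of a domed cylinder (length 110, dome depth d) as hull of circles
    def ren(p):
        x,y,a,d=p;r=D/2;P=[]
        for t,rr in((-55,.1),(-55+d*.25,r*.66),(-55+d*.6,r*.92),(-55+d,r),(55-d,r),(55-d*.6,r*.92),(55-d*.25,r*.66),(55,.1)):
            for th in np.linspace(0,2*np.pi,24): P.append([x+np.cos(a)*t-np.sin(a)*rr*np.cos(th),y+np.sin(a)*t+np.cos(a)*rr*np.cos(th),Z[k]+rr*np.sin(th)])
        q=(np.array(P)-im["xyz"])@_r(im);q=q@np.array(im["camera_matrix"]).T;q=(q[:,:2]/q[:,2:]+.5-[x0,y0])*4
        C=np.zeros((h*4,w*4),np.uint8);cv2.fillConvexPoly(C,cv2.convexHull(np.round(q*16).astype(np.int32)),1,shift=4)
        return cv2.resize(C.astype(np.float32),(w,h),interpolation=cv2.INTER_AREA)
    def f(p):
        r=ren(p);return 1-np.minimum(r,pm).sum()/np.maximum(r,pm).sum()
    P=np.array([at(im,a,b,Z[k])[:2] for a,b in zip(xs[::3],ys[::3])]);mu=P.mean(0);e,V=np.linalg.eigh(np.cov(P.T));d=V[:,1]*np.sign(V[0,1])
    p=np.array([*mu,np.arctan2(d[1],d[0]),10])
    for _ in range(2):
        o=minimize(f,p,method="Nelder-Mead",options=dict(initial_simplex=np.vstack([p]+[p+e for e in np.diag([6,6,.06,5])]),maxfev=200));p=o.x
    print("tank",k,"n",len(cs),"pose",p[:2].round(1),"yaw",np.degrees(p[2]).round(1),"dome",p[3].round(1),"cost",round(o.fun,3),"rect",np.round(c["rect"]),"ee",s["ee_pos"].round(1),yaw(s).round(1))
    return p
E
python3 - <<'E'
from h import *
p=tank("54","t54"); go(p[0],p[1],41-19+1,180+np.degrees(p[2]))
E
```

```text
tank 54 n 4 pose [ 434.9 -102.4] yaw -22.7 dome 10.7 cost 0.02 rect [282. 186.  59. 111.] ee [ 437.7 -104.4  222.7] 158.1
turn 0.16 shift [0.13 0.03 7.99] t 4.8333
```

View pics/t54.png

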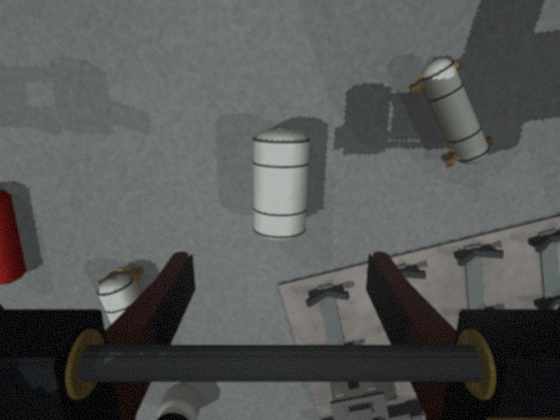

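The picture shows the thick white banded tank (tank54) at (282,186), between the open fingers; red one at far left is a decoy.

Emit:
move_arm([
  [[0.13, 0.03, 1], 0.16, 0],
  [[0, 0, 1], 0, 0],
  [[0, 0, 1], 0, 0],
  [[0, 0, 1], 0, 0],
  [[0, 0, 1], 0, 0],
  [[0, 0, 1], 0, 0],
  [[0, 0, 1], 0, 0],
  [[0, 0, 0.7], 0, 0],
  [[0, 0, 0.29], 0, 0],
  [[0, 0, 0], 0, 1],
  [[0, 0, 0], 0, 1],
  [[0, 0, 0], 0, 1],
  [[0, 0, 0], 0, 1],
  [[0, 0, 0], 0, 1],
  [[0, 0, 0], 0, 1],
  [[0, 0, 0], 0, 1],
  [[0, 0, 0], 0, 1],
])

```text
t: 6.25
ee_pos: [434.6, -103.4, 23.7]
orientation: [0.621, 3.078, -0.0]
ft_force: [-1.4, -0.8, 7.6]
width: 53.5
grasp_force: 30.0
```

```bash
python3 -c "
from h import *
s=ctrl.get_obs();print(s['ee_pos'],s['width'],s['grasp_force'],yaw(s))
go(624.8,-110.2,127,180-9.5)"
```

```text
[ 434.57739874 -103.38419994   23.74208511] 53.48082036223433 29.99705135822296 157.17395258242212
turn -2.67 shift [-7.55  0.99 -4.13] t 6.25
```

Emit:
move_arm([
  [[0, 0, -0.5], 0, 1],
  [[0, 0, -1], 0, 1],
  [[0, 0, -1], 0, 1],
  [[0, 0, -1], 0, 1],
  [[0, 0, -0.63], -1, 1],
  [[0, 0, 0], -1, 1],
  [[0, 0, 0], -0.67, 1],
  [[-1, 0.12, 0], 0, 1],
  [[-1, 0.12, 0], 0, 1],
  [[-1, 0.12, 0], 0, 1],
  [[-1, 0.12, 0], 0, 1],
  [[-1, 0.12, 0], 0, 1],
  [[-1, 0.12, 0], 0, 1],
  [[-1, 0.12, 0], 0, 1],
  [[-0.55, 0.15, 0], 0, 1],
  [[0, 0, 0], 0, 1],
  [[0, 0, 0], 0, 1],
  [[0, 0, 0], 0, 1],
])

```text
t: 7.75
ee_pos: [622.7, -109.6, 125.7]
orientation: [-0.259, -3.129, -0.0]
ft_force: [-0.1, -0.3, -1.7]
width: 53.7
grasp_force: 30.0
```

```bash
python3 -c "
from h import *
s=ctrl.get_obs();print(s['ee_pos'],s['width'],s['grasp_force'],yaw(s))
go(624.8,-110.2,30,180-9.5)"
```

```text
[ 622.71631897 -109.62276007  125.69842519] 53.735322905314106 29.995015561580658 170.5298932676703
turn 0.01 shift [-0.09 -0.01  3.83] t 7.75
```

Emit:
move_arm([
  [[-0.08, 0, 1], 0, 1],
  [[0, 0, 1], 0, 1],
  [[0, 0, 1], 0, 1],
  [[0, 0, 0.5], 0, 1],
  [[0, 0, 0.2], 0, 1],
  [[0, 0, 0], 0, 1],
  [[0, 0, 0], 0, 1],
  [[0, 0, 0], 0, 1],
])

```text
t: 8.42
ee_pos: [627.1, -110.3, 35.1]
orientation: [0.259, 3.129, -0.0]
ft_force: [-0.3, -0.1, -1.7]
width: 53.4
grasp_force: 30.0
```

```bash
python3 -c "
from h import *
s=ctrl.get_obs();print(s['ee_pos'],s['ft_force'],yaw(s))
go(624.8,-110.2,29.7,180-9.5)"
```

```text
[ 627.07867399 -110.33308925   35.14914585] [-0.25120703 -0.09077756 -1.67125615] 170.52520338708334
turn 0.01 shift [ 0.09 -0.01  0.22] t 8.4167
```

Emit:
move_arm([
  [[0.09, 0, 0.1], 0, 1],
  [[0, 0, 0.08], 0, 1],
  [[0, 0, 0], 0, 1],
  [[0, 0, 0], 0, 1],
  [[0, 0, 0], 0, 1],
])

```text
t: 8.83
ee_pos: [624.4, -110.2, 30.6]
orientation: [0.259, 3.129, -0.001]
ft_force: [-1.4, -1.3, 6.1]
width: 53.5
grasp_force: 30.0
```

Emit:
move_arm([
  [[0, 0, 0], 0, 0.35],
  [[0, 0, 0], 0, 0.3],
  [[0, 0, 0], 0, 0.24],
  [[0, 0, 0], 0, 0.24],
  [[0, 0, 0], 0, 0.24],
  [[0, 0, -0.4], 0, 0.24],
  [[0, 0, -1], 0, 0.24],
  [[0, 0, -1], 0, 0.24],
  [[0, 0, -1], 0, 0.24],
  [[0, 0, -1], 0, 0.24],
  [[0, 0, -1], 0, 0.24],
  [[0, 0, -1], 0, 0.24],
  [[0, 0, -1], 0, 0.24],
  [[0, 0, 0], 0, 0.1],
  [[0, 0, 0], 0, 0],
  [[0, 0, 0], 0, 0],
  [[0, 0, 0], 0, 0],
])

```text
t: 10.25
ee_pos: [623.0, -109.5, 213.0]
orientation: [-0.259, -3.129, -0.0]
ft_force: [0.1, 1.3, -0.0]
width: 87.2
grasp_force: 0.0
```

```bash
python3 - <<'E'
from h import *
Z["54"]=47
p=tank("54","p54"); go(495.3,359.6,222,180-2.9)
E
```

```text
tank 54 n 4 pose [ 624.4 -110.2] yaw -9.3 dome 11.8 cost 0.019 rect [281. 195.  59. 113.] ee [ 623.1 -109.5  212.8] 170.5
turn -1.31 shift [ 6.06 18.48 -0.37] t 10.35
```

View pics/p54.png

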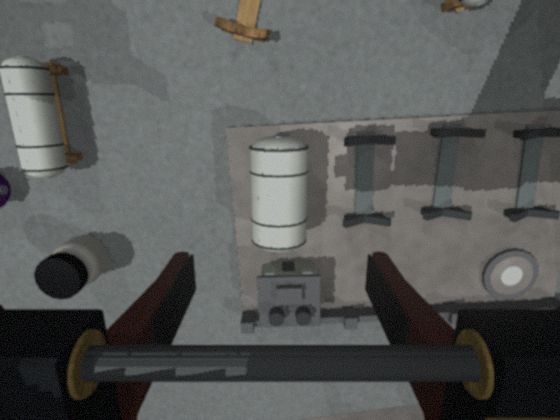

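Tank54 lies in saddle1, (279,193), aligned with the pump house below it. Next, tank46.

Emit:
move_arm([
  [[0, 0, 0], -1, 0],
  [[0, 0, -0.35], -0.31, 0],
  [[0.33, 1, 0], 0, 0],
  [[0.33, 1, 0], 0, 0],
  [[0.33, 1, 0], 0, 0],
  [[0.33, 1, 0], 0, 0],
  [[0.33, 1, 0], 0, 0],
  [[0.33, 1, 0], 0, 0],
  [[0.33, 1, 0], 0, 0],
  [[0.33, 1, 0], 0, 0],
  [[0.33, 1, 0], 0, 0],
  [[0.33, 1, 0], 0, 0],
  [[0.33, 1, 0], 0, 0],
  [[0.33, 1, 0], 0, 0],
  [[0.33, 1, 0], 0, 0],
  [[0.33, 1, 0], 0, 0],
  [[0.33, 1, 0], 0, 0],
  [[0.33, 1, 0], 0, 0],
  [[0.33, 1, 0], 0, 0],
  [[0.33, 1, 0], 0, 0],
])

```text
t: 12.02
ee_pos: [497.7, 348.2, 221.9]
orientation: [-0.08, -3.139, 0.002]
ft_force: [0.1, 0.1, 0.1]
width: 87.9
grasp_force: 0.0
```

Emit:
move_arm([
  [[0.12, 0.48, 0], 0, 0],
  [[0, 0, 0], 0, 0],
  [[0, 0, 0], 0, 0],
  [[0, 0, 0], 0, 0],
  [[0, 0, 0], 0, 0],
])

```text
t: 12.43
ee_pos: [496.5, 358.0, 222.8]
orientation: [-0.082, -3.14, 0.001]
ft_force: [-0.8, -0.5, 0.4]
width: 87.8
grasp_force: 0.0
```

```bash
python3 - <<'E'
from h import *
p=tank("46","t46"); go(p[0],p[1],36.1-19+2,180+np.degrees(p[2]))
E
```

```text
tank 46 n 1 pose [437.8  79.8] yaw 9.8 dome 17.1 cost 0.42 rect [ 19. 148.  35.  95.] ee [496.6 358.2 223. ] 177.0
turn -2.56 shift [  4.22 -10.57   8.16] t 12.5333
```

View pics/t46.png

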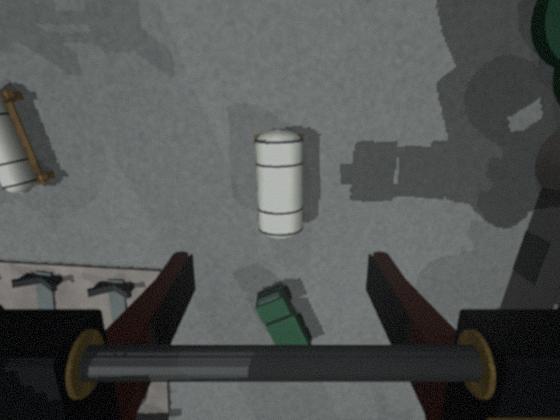

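Tank46 stands at (280,183), missed by the network; I segment it by whiteness instead.

```bash
python3 - <<'E'
s=open("h.py").read()
s=s.replace('''    m=c["pixels"].astype(np.uint8);D''','''    if np.hypot(c["rect"][0]-g[0],c["rect"][1]-g[1])>40:
        w=np.zeros((420,560),np.uint8);u,v=int(g[0]),int(g[1]);I=im["image"][v-75:v+75,u-60:u+60].min(2)
        w[v-75:v+75,u-60:u+60]=I>cv2.threshold(I,0,255,cv2.THRESH_OTSU)[0]
        w=cv2.morphologyEx(w,cv2.MORPH_CLOSE,np.ones((7,7)));n,L,S,C=cv2.connectedComponentsWithStats(w);i=1+S[1:,4].argmax();w=(L==i).astype(np.uint8);c={"pixels":w,"rect":[*C[i],*S[i,2:4]]}
    m=c["pixels"].astype(np.uint8);D''')
open("h.py","w").write(s)
E
python3 - <<'E'
from h import *
p=tank("46","t46b"); go(p[0],p[1],36.1-19+2,180+np.degrees(p[2]))
E
```

```text
tank 46 n 2 pose [494.1 358.5] yaw -1.7 dome 11.0 cost 0.028 rect [279. 182.  41. 111.] ee [496.5 358.6 223. ] 177.0
turn -0.26 shift [ 0.1  -0.01  8.16] t 12.6333
```

Emit:
move_arm([
  [[0.1, 0, 1], -0.26, 0],
  [[0, 0, 1], 0, 0],
  [[0, 0, 1], 0, 0],
  [[0, 0, 1], 0, 0],
  [[0, 0, 1], 0, 0],
  [[0, 0, 1], 0, 0],
  [[0, 0, 1], 0, 0],
  [[0, 0, 0.7], 0, 0],
  [[0, 0, 0.4], 0, 0],
  [[0, 0, 0], 0, 0.2],
  [[0, 0, 0], 0, 1],
  [[0, 0, 0], 0, 1],
  [[0, 0, 0], 0, 1],
  [[0, 0, 0], 0, 1],
  [[0, 0, 0], 0, 1],
  [[0, 0, 0], 0, 1],
  [[0, 0, 0], 0, 1],
  [[0, 0, 0], 0, 1],
])

```text
t: 14.13
ee_pos: [493.7, 358.0, 21.3]
orientation: [-0.043, -3.141, 0.003]
ft_force: [-0.1, -8.6, 7.0]
width: 45.5
grasp_force: 30.0
```

```bash
python3 -c "
from h import *
s=ctrl.get_obs();print(s['ee_pos'],s['width'],s['grasp_force'],yaw(s))
go(632.6,-19.3,140,180-7.7)"
```

```text
[493.66859266 357.97971746  21.27380535] 45.52838329687444 29.98943030834198 178.41747709917806
turn 1.22 shift [ -7.53 -14.21  -4.75] t 14.1333
```

Emit:
move_arm([
  [[0, 0, -0.5], 0, 1],
  [[0, 0, -1], 0, 1],
  [[0, 0, -1], 0, 1],
  [[0, 0, -1], 0, 1],
  [[0, 0, -1], 0.22, 1],
  [[0, 0, -0.25], 1, 1],
  [[-0.53, -1, 0], 0, 1],
  [[-0.53, -1, 0], 0, 1],
  [[-0.53, -1, 0], 0, 1],
  [[-0.53, -1, 0], 0, 1],
  [[-0.53, -1, 0], 0, 1],
  [[-0.53, -1, 0], 0, 1],
  [[-0.53, -1, 0], 0, 1],
  [[-0.53, -1, 0], 0, 1],
  [[-0.53, -1, 0], 0, 1],
  [[-0.53, -1, 0], 0, 1],
  [[-0.53, -1, 0], 0, 1],
  [[-0.53, -1, 0], 0, 1],
  [[-0.53, -1, 0], 0, 1],
  [[-0.53, -1, 0], 0, 1],
])

```text
t: 15.8
ee_pos: [631.0, -13.4, 140.1]
orientation: [0.211, 3.134, 0.0]
ft_force: [0.1, 0.2, -0.9]
width: 45.4
grasp_force: 30.0
```

Emit:
move_arm([
  [[-0.1, -0.2, 0], 0, 1],
  [[0, 0, 0], 0, 1],
  [[0, 0, 0], 0, 1],
  [[0, 0, 0], 0, 1],
  [[0, 0, 0], 0, 1],
])

```text
t: 16.22
ee_pos: [631.8, -16.1, 139.3]
orientation: [-0.209, -3.134, -0.0]
ft_force: [0.3, 0.5, -0.7]
width: 45.3
grasp_force: 30.0
```

```bash
python3 -c "
from h import *
s=ctrl.get_obs();print(s['ee_pos'],s['width'],s['grasp_force'],yaw(s))
go(632.2,-19.3,32,180-7.7)"
```

```text
[631.83361345 -16.14278567 139.30474603] 45.295180475578825 29.9909770488739 172.36529567649518
turn 0.01 shift [-0.03 -0.12  4.29] t 16.2167
```

Emit:
move_arm([
  [[-0.03, -0.12, 1], 0, 1],
  [[0, 0, 1], 0, 1],
  [[0, 0, 1], 0, 1],
  [[0, 0, 0.8], 0, 1],
  [[0, 0, 0.3], 0, 1],
  [[0, 0, 0], 0, 1],
  [[0, 0, 0], 0, 1],
  [[0, 0, 0], 0, 1],
])

```text
t: 16.88
ee_pos: [633.6, -20.2, 38.1]
orientation: [0.21, 3.132, 0.0]
ft_force: [0.1, -0.1, -1.4]
width: 45.8
grasp_force: 30.0
```

```bash
python3 -c "
from h import *
s=ctrl.get_obs();print(s['ee_pos'],s['ft_force'],yaw(s))
go(632.2,-19.3,27.5,180-7.7)"
```

```text
[633.64282881 -20.21958131  38.06844162] [ 0.07547892 -0.08247988 -1.42834884] 172.31389206428105
turn 0.0 shift [0.06 0.03 0.42] t 16.8833
```

Emit:
move_arm([
  [[0.05, 0.02, 0.2], 0, 1],
  [[0, 0, 0.15], 0, 1],
  [[0, 0, 0], 0, 1],
  [[0, 0, 0], 0, 1],
  [[0, 0, 0], 0, 1],
])

```text
t: 17.3
ee_pos: [631.5, -20.0, 28.1]
orientation: [0.212, 3.134, 0.0]
ft_force: [0.1, -0.3, -0.6]
width: 45.2
grasp_force: 30.0
```

Emit:
move_arm([
  [[0, 0, 0.05], 0, 1],
  [[0, 0, 0], 0, 1],
  [[0, 0, 0], 0, 1],
])

```text
t: 17.55
ee_pos: [631.8, -20.2, 27.4]
orientation: [0.211, 3.134, -0.0]
ft_force: [-0.6, -2.0, 4.3]
width: 45.3
grasp_force: 30.0
```

Emit:
move_arm([
  [[0, 0, 0], 0, 0.43],
  [[0, 0, 0], 0, 0.38],
  [[0, 0, 0], 0, 0.33],
  [[0, 0, 0], 0, 0.33],
  [[0, 0, 0], 0, 0.33],
  [[0, 0, -0.4], 0, 0.33],
  [[0, 0, -1], 0, 0.33],
  [[0, 0, -1], 0, 0.33],
  [[0, 0, -1], 0, 0.33],
  [[0, 0, -1], 0, 0.33],
  [[0, 0, -1], 0, 0.33],
  [[0, 0, -1], 0, 0.33],
  [[0, 0, -1], 0, 0.33],
  [[0, 0, -0.4], 0, 0.1],
  [[0, 0, 0], 0, 0],
  [[0, 0, 0], 0, 0],
  [[0, 0, 0], 0, 0],
])

```text
t: 18.97
ee_pos: [630.4, -19.9, 220.1]
orientation: [-0.211, -3.132, 0.0]
ft_force: [-0.2, -0.5, -0.7]
width: 81.8
grasp_force: 0.0
```

```bash
python3 - <<'E'
from h import *
Z["46"]=42.1
p=tank("46","p46"); go(521.5,-324.4,222,180-9.6)
E
```

```text
tank 46 n 3 pose [631.4 -19.6] yaw -7.5 dome 12.9 cost 0.035 rect [278. 189.  47. 106.] ee [630.4 -19.9 219.8] 172.3
turn 0.38 shift [  2.26 -12.74  -0.09] t 19.0667
```

Emit:
move_arm([
  [[0.18, -1, 0], 0.38, 0],
  [[0.18, -1, 0], 0, 0],
  [[0.18, -1, 0], 0, 0],
  [[0.18, -1, 0], 0, 0],
  [[0.18, -1, 0], 0, 0],
  [[0.18, -1, 0], 0, 0],
  [[0.18, -1, 0], 0, 0],
  [[0.18, -1, 0], 0, 0],
  [[0.18, -1, 0], 0, 0],
  [[0.18, -1, 0], 0, 0],
  [[0.18, -1, 0], 0, 0],
  [[0.18, -1, 0], 0, 0],
  [[0.1, -0.74, 0], 0, 0],
  [[0, 0, 0], 0, 0],
  [[0, 0, 0], 0, 0],
  [[0, 0, 0], 0, 0],
])

```text
t: 20.4
ee_pos: [523.1, -324.1, 220.7]
orientation: [-0.264, -3.129, -0.002]
ft_force: [0.7, -0.4, 0.4]
width: 87.9
grasp_force: 0.0
```

```bash
python3 - <<'E'
from h import *
p=tank("38","t38"); go(p[0],p[1],31.2-19+3,180+np.degrees(p[2]))
E
```

```text
tank 38 n 4 pose [ 519.2 -325.5] yaw -9.0 dome 11.6 cost 0.024 rect [277. 182.  39. 112.] ee [ 523.5 -323.7  221.2] 170.4
turn -0.12 shift [ 0.16 -0.1   8.24] t 20.5
```

View pics/t38.png

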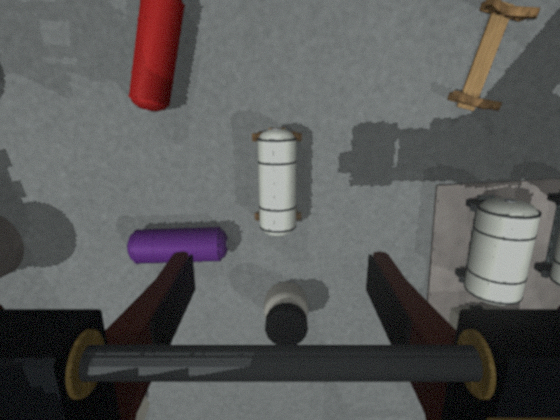

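The white tank at (277,182) is tank38; the purple (178,245) and red (157,50) ones are decoys and stay clear of the fingers.

Emit:
move_arm([
  [[0.16, -0.1, 1], -0.12, 0.2],
  [[0, 0, 1], 0, 0.25],
  [[0, 0, 1], 0, 0.25],
  [[0, 0, 1], 0, 0.25],
  [[0, 0, 1], 0, 0.25],
  [[0, 0, 1], 0, 0.25],
  [[0, 0, 1], 0, 0.25],
  [[0, 0, 0.7], 0, 0.25],
  [[0, 0, 0.5], 0, 0.25],
  [[0, 0, 0], 0, 0.3],
  [[0, 0, 0], 0, 0.4],
  [[0, 0, 0], 0, 1],
  [[0, 0, 0], 0, 1],
  [[0, 0, 0], 0, 1],
  [[0, 0, 0], 0, 1],
  [[0, 0, 0], 0, 1],
  [[0, 0, 0], 0, 1],
  [[0, 0, 0], 0, 1],
])

```text
t: 22.0
ee_pos: [519.8, -326.8, 17.9]
orientation: [0.247, 3.13, -0.001]
ft_force: [0.4, 2.9, 7.3]
width: 37.7
grasp_force: 30.0
```

```bash
python3 -c "
from h import *
s=ctrl.get_obs();print(s['ee_pos'],s['width'],s['grasp_force'],yaw(s))
go(639.4,66,150,180-9.7)"
```

```text
[ 519.78196324 -326.8106361    17.94275691] 37.695288384156164 30.001312494277954 170.9753068379758
turn 0.14 shift [-2.07 16.29 -5.28] t 22.0
```

Emit:
move_arm([
  [[0, 0, -0.5], 0, 1],
  [[0, 0, -1], 0, 1],
  [[0, 0, -1], 0, 1],
  [[0, 0, -1], 0, 1],
  [[0, 0, -1], 0.14, 1],
  [[0, 0, -0.78], 0, 1],
  [[-0.13, 1, 0], 0, 1],
  [[-0.13, 1, 0], 0, 1],
  [[-0.13, 1, 0], 0, 1],
  [[-0.13, 1, 0], 0, 1],
  [[-0.13, 1, 0], 0, 1],
  [[-0.13, 1, 0], 0, 1],
  [[-0.13, 1, 0], 0, 1],
  [[-0.13, 1, 0], 0, 1],
  [[-0.13, 1, 0], 0, 1],
  [[-0.13, 1, 0], 0, 1],
  [[-0.13, 1, 0], 0, 1],
  [[-0.13, 1, 0], 0, 1],
  [[-0.13, 1, 0], 0, 1],
  [[-0.13, 1, 0], 0, 1],
])

```text
t: 23.67
ee_pos: [623.0, 11.7, 149.5]
orientation: [0.266, 3.13, -0.0]
ft_force: [1.2, 0.5, -0.8]
width: 37.5
grasp_force: 30.0
```

Emit:
move_arm([
  [[-0.13, 1, 0], 0, 1],
  [[-0.13, 1, 0], 0, 1],
  [[0, 0.29, 0], 0, 1],
  [[0, 0, 0], 0, 1],
  [[0, 0, 0], 0, 1],
  [[0, 0, 0], 0, 1],
  [[0, 0, 0], 0, 1],
])

```text
t: 24.25
ee_pos: [638.5, 64.7, 148.8]
orientation: [-0.268, -3.13, 0.001]
ft_force: [-0.5, 0.2, -0.8]
width: 37.1
grasp_force: 30.0
```

```bash
python3 -c "
from h import *
s=ctrl.get_obs();print(s['ee_pos'],s['width'],s['grasp_force'],yaw(s))
go(640.2,65.9,30,180-9.7)"
```

```text
[638.53440523  64.68365292 148.75799369] 37.077548600999464 29.999806880950928 170.2083103910393
turn -0.02 shift [-0.06  0.06  4.75] t 24.25
```

Emit:
move_arm([
  [[-0.04, 0.06, 1], 0, 1],
  [[0, 0, 1], 0, 1],
  [[0, 0, 1], 0, 1],
  [[0, 0, 1], 0, 1],
  [[0, 0, 0.6], 0, 1],
  [[0, 0, 0], 0, 1],
  [[0, 0, 0], 0, 1],
  [[0, 0, 0], 0, 1],
])

```text
t: 24.92
ee_pos: [641.2, 67.1, 34.9]
orientation: [0.267, 3.129, 0.0]
ft_force: [-0.4, -0.5, 0.3]
width: 37.8
grasp_force: 30.0
```

```bash
python3 -c "
from h import *
s=ctrl.get_obs();print(s['ee_pos'],s['ft_force'],yaw(s))
go(640.2,65.9,24.2,180-9.7)"
```

```text
[641.18106423  67.06556524  34.93570266] [-0.36804883 -0.54091723  0.25879783] 170.2552190479276
turn -0.01 shift [ 0.03 -0.05  0.43] t 24.9167
```

Emit:
move_arm([
  [[0.03, -0.04, 0.2], 0, 1],
  [[0, 0, 0.16], 0, 1],
  [[0, 0, 0], 0, 1],
  [[0, 0, 0], 0, 1],
  [[0, 0, 0], 0, 1],
])

```text
t: 25.33
ee_pos: [640.0, 66.2, 25.4]
orientation: [0.266, 3.129, -0.0]
ft_force: [0.6, -2.8, 3.5]
width: 37.5
grasp_force: 30.0
```

Emit:
move_arm([
  [[0, -0.02, 0.04], 0, 1],
  [[0, 0, 0], 0, 1],
  [[0, 0, 0], 0, 1],
])

```text
t: 25.58
ee_pos: [640.1, 65.9, 25.1]
orientation: [0.266, 3.129, 0.0]
ft_force: [-1.0, -3.0, 10.4]
width: 37.9
grasp_force: 30.0
```

Emit:
move_arm([
  [[0, 0, 0], 0, 0.53],
  [[0, 0, 0], 0, 0.48],
  [[0, 0, 0], 0, 0.4],
  [[0, 0, 0], 0, 0.4],
  [[0, 0, 0], 0, 0.4],
  [[0, 0, -0.4], 0, 0.4],
  [[0, 0, -1], 0, 0.4],
  [[0, 0, -1], 0, 0.4],
  [[0, 0, -1], 0, 0.4],
  [[0, 0, -1], 0, 0.4],
  [[0, 0, -1], 0, 0.4],
  [[0, 0, -1], 0, 0.4],
  [[0, 0, -1], 0, 0.4],
  [[0, 0, -0.5], 0, 0.1],
  [[0, 0, 0], 0, 0],
  [[0, 0, 0], 0, 0],
  [[0, 0, 0], 0, 0],
])

```text
t: 27.0
ee_pos: [638.2, 65.9, 219.6]
orientation: [-0.266, -3.128, 0.001]
ft_force: [0.5, 0.4, -0.3]
width: 76.2
grasp_force: 0.0
```

```bash
python3 - <<'E'
from h import *
Z["38"]=37.2
p=tank("38","p38"); go(437.1,82.3,222,180+9)
E
```

```text
tank 38 n 4 pose [639.   65.4] yaw -10.0 dome 10.6 cost 0.027 rect [281. 189.  38. 111.] ee [638.1  65.9 219.2] 170.3
turn -3.74 shift [ 7.84  1.91 -0.11] t 27.1
```

Emit:
move_arm([
  [[0, 0, 0], -1, 0],
  [[0, 0, 0], -1, 0],
  [[0, 0, 0], -1, 0],
  [[0, 0, 0], -0.74, 0],
  [[1, 0.24, 0], 0, 0],
  [[1, 0.24, 0], 0, 0],
  [[1, 0.24, 0], 0, 0],
  [[1, 0.24, 0], 0, 0],
  [[1, 0.24, 0], 0, 0],
  [[1, 0.24, 0], 0, 0],
  [[1, 0.24, 0], 0, 0],
  [[0.84, 0.23, 0], 0, 0],
  [[0, 0, 0], 0, 0],
  [[0, 0, 0], 0, 0],
  [[0, 0, 0], 0, 0],
])

```text
t: 28.35
ee_pos: [438.9, 82.6, 220.9]
orientation: [-0.246, 3.132, -0.0]
ft_force: [-0.4, -1.2, 0.5]
width: 87.6
grasp_force: 0.0
```

```bash
python3 - <<'E'
from h import *
p=tank("30","t30"); go(p[0],p[1],26.3-19+4,180+np.degrees(p[2]))
E
```

```text
tank 30 n 4 pose [435.6  82.1] yaw 8.7 dome 10.9 cost 0.029 rect [280. 183.  25. 102.] ee [439.2  82.6 221. ] -171.0
turn 0.06 shift [0.15 0.   8.39] t 28.45
```

Emit:
move_arm([
  [[0.15, 0, 1], 0.06, 0.2],
  [[0, 0, 1], 0, 0.3],
  [[0, 0, 1], 0, 0.3],
  [[0, 0, 1], 0, 0.3],
  [[0, 0, 1], 0, 0.3],
  [[0, 0, 1], 0, 0.3],
  [[0, 0, 1], 0, 0.3],
  [[0, 0, 0.8], 0, 0.3],
  [[0, 0, 0.6], 0, 0.3],
  [[0, 0, 0], 0, 0.4],
  [[0, 0, 0], 0, 0.5],
  [[0, 0, 0], 0, 1],
  [[0, 0, 0], 0, 1],
  [[0, 0, 0], 0, 1],
  [[0, 0, 0], 0, 1],
  [[0, 0, 0], 0, 1],
  [[0, 0, 0], 0, 1],
  [[0, 0, 0], 0, 1],
])

```text
t: 29.95
ee_pos: [435.5, 81.6, 12.5]
orientation: [-0.238, 3.13, -0.001]
ft_force: [0.6, -6.6, 7.4]
width: 29.2
grasp_force: 30.0
```

```bash
python3 -c "
from h import *
s=ctrl.get_obs();print(s['ee_pos'],s['width'],s['grasp_force'],yaw(s))
go(655,152.7,130,180-5.4)"
```

```text
[435.50147506  81.58043403  12.48059837] 29.22046641770813 30.00065267086029 -171.28834840153627
turn 2.82 shift [-8.47  3.66 -4.7 ] t 29.95
```

Emit:
move_arm([
  [[0, 0, -0.5], 0, 1],
  [[0, 0, -1], 0, 1],
  [[0, 0, -1], 0, 1],
  [[0, 0, -1], 0, 1],
  [[0, 0, -1], 1, 1],
  [[0, 0, -0.2], 1, 1],
  [[0, 0, 0], 0.82, 1],
  [[-1, 0.43, 0], 0, 1],
  [[-1, 0.43, 0], 0, 1],
  [[-1, 0.43, 0], 0, 1],
  [[-1, 0.43, 0], 0, 1],
  [[-1, 0.43, 0], 0, 1],
  [[-1, 0.43, 0], 0, 1],
  [[-1, 0.43, 0], 0, 1],
  [[-1, 0.43, 0], 0, 1],
  [[-0.47, 0.22, 0], 0, 1],
  [[0, 0, 0], 0, 1],
  [[0, 0, 0], 0, 1],
  [[0, 0, 0], 0, 1],
  [[0, 0, 0], 0, 1],
])

```text
t: 31.62
ee_pos: [652.6, 152.7, 128.8]
orientation: [-0.149, -3.137, 0.0]
ft_force: [-0.2, 0.1, -0.3]
width: 29.5
grasp_force: 30.0
```

```bash
python3 -c "
from h import *
s=ctrl.get_obs();print(s['ee_pos'],s['width'],s['grasp_force'],yaw(s))
go(655,152.7,25,180-5.4)"
```

```text
[652.64597593 152.68739803 128.83837238] 29.510747954383582 29.998872578144073 174.57451298139088
turn -0.01 shift [-0.09  0.01  4.15] t 31.6167
```

Emit:
move_arm([
  [[-0.04, 0, 1], 0, 1],
  [[0, 0, 1], 0, 1],
  [[0, 0, 1], 0, 1],
  [[0, 0, 0.8], 0, 1],
  [[0, 0, 0.2], 0, 1],
  [[0, 0, 0], 0, 1],
  [[0, 0, 0], 0, 1],
  [[0, 0, 0], 0, 1],
])

```text
t: 32.28
ee_pos: [655.8, 153.1, 30.4]
orientation: [0.149, 3.136, 0.001]
ft_force: [-0.3, 0.0, -0.9]
width: 29.3
grasp_force: 30.0
```

```bash
python3 -c "
from h import *
s=ctrl.get_obs();print(s['ee_pos'],s['ft_force'],yaw(s))
go(655,152.7,18.8,180-5.4)"
```

```text
[655.82642083 153.14986543  30.38517243] [-0.2585266   0.04779278 -0.94809918] 174.57695993380815
turn -0.0 shift [ 0.03 -0.02  0.46] t 32.2833
```

Emit:
move_arm([
  [[0.02, -0.01, 0.2], 0, 1],
  [[0, 0, 0.18], 0, 1],
  [[0, 0, 0], 0, 1],
  [[0, 0, 0], 0, 1],
  [[0, 0, 0], 0, 1],
])

```text
t: 32.7
ee_pos: [655.0, 152.6, 19.6]
orientation: [0.148, 3.137, 0.0]
ft_force: [1.7, -1.7, 2.1]
width: 29.4
grasp_force: 30.0
```

Emit:
move_arm([
  [[0, 0, 0.03], 0, 1],
  [[0, 0, 0], 0, 1],
  [[0, 0, 0], 0, 1],
])

```text
t: 32.95
ee_pos: [655.0, 152.7, 19.5]
orientation: [0.148, 3.137, 0.0]
ft_force: [-0.5, -2.0, 8.0]
width: 29.3
grasp_force: 30.0
```

Emit:
move_arm([
  [[0, 0, 0], 0, 0.62],
  [[0, 0, 0], 0, 0.57],
  [[0, 0, 0], 0, 0.5],
  [[0, 0, 0], 0, 0.5],
  [[0, 0, 0], 0, 0.5],
  [[0, 0, -0.4], 0, 0.5],
  [[0, 0, -1], 0, 0.5],
  [[0, 0, -1], 0, 0.5],
  [[0, 0, -1], 0, 0.5],
  [[0, 0, -1], 0, 0.5],
  [[0, 0, -1], 0, 0.5],
  [[0, 0, -1], 0, 0.5],
  [[0, 0, -1], 0, 0.5],
  [[0.5, 0, -0.5], 0, 0.1],
  [[0.5, 0, 0], 0, 0],
  [[0, 0, 0], 0, 0],
  [[0, 0, 0], 0, 0],
  [[0, 0, 0], 0, 0],
  [[0, 0, 0], 0, 0],
])

```text
t: 34.53
ee_pos: [629.8, 155.1, 215.4]
orientation: [-0.149, -3.137, 0.0]
ft_force: [-0.1, 0.3, 0.1]
width: 80.6
grasp_force: 0.0
```

```bash
python3 - <<'E'
from h import *
Z["30"]=32.3
p=tank("30","p30")
im=cams.get_image("side");cv2.imwrite("pics/side1.png",cv2.resize(im["image"][120:300,180:400,::-1],None,fx=3.2,fy=3.2,interpolation=cv2.INTER_CUBIC))
E
```

```text
tank 30 n 4 pose [655.  151.7] yaw -5.5 dome 11.5 cost 0.026 rect [280. 213.  29.  99.] ee [629.7 155.  215.3] 174.6
```

View pics/p30.png

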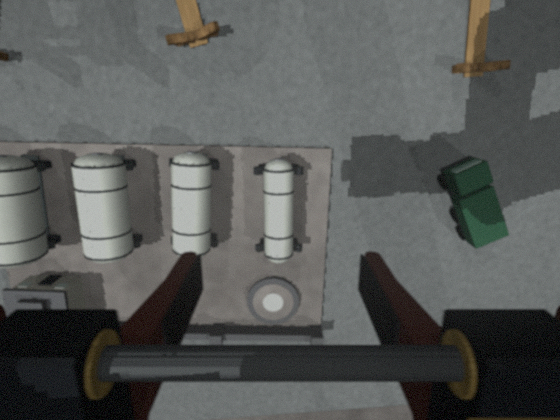

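View pics/side1.png

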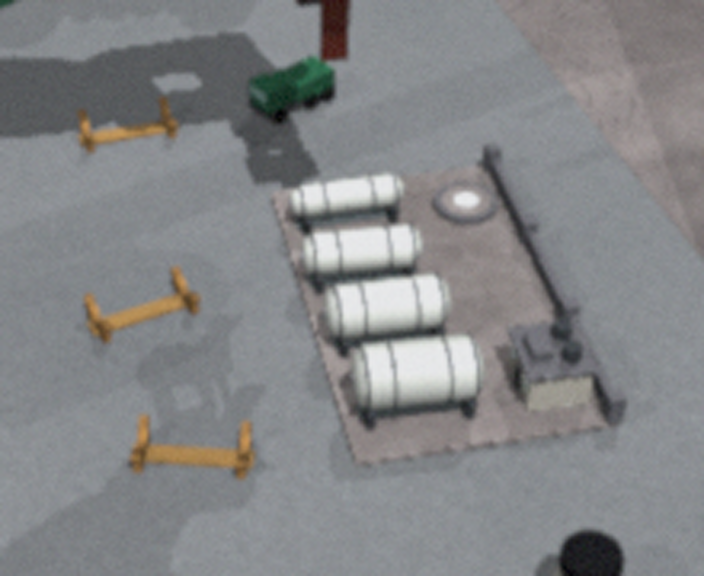

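All four tanks lie in their saddles, thickest by the pump house to thinnest by the pad (wrist view: (20,210), (102,205), (190,203), (279,210)), and the truck is untouched.

```bash
python3 -c "
from h import *
print(ctrl.close_job())"
```

```text
the job is handed in; nothing more can be done
None
```

The job is handed in: all four tanks lie seated, each within about 1.5 mm of its saddle's measured centre and thickest to thinnest from the pump house, and the truck is untouched (about 35 s used of 112 s).

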